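# Refit the hob knob and turn it to off

## Task

The washed hob knob lies on the drying mat: put it back over the bare spindle of the hob, feeling gently for the fit without forcing it (25 N at most), until it sits fully down, and only then turn it so that the pointer on its rim lines up with the off mark on the far side. Look from the side to check that pointer and mark agree, then let go; leave the other knob where it is set and do not shift anything else.

Things in the scene. Friction and masses are not known exactly. Their poses are not given: they have to be found in the camera images.
- knob: The washed control knob, loose on the mat, upright: a plain black round wheel, 56 mm in diameter, 30 mm high, 90 g (may vary by a third). Origin: centre of its underside; z up; x points to its pointer. Underneath is a socket 26 mm long (along the knob's x), 10 mm wide and 19.5 mm deep, centred on the axis. Grip it across its diameter.
- pointer (a point): Tip of the pointer, a small metal fin 3 mm wide on the knob's rim: 33 mm from the axis along the knob's x, 9 mm above its underside.
- valve: Round metal plate, 96 mm across, 2 mm thick, fixed on the hob's control strip, with the bare spindle at its centre. Origin: centre of its underside (on the hob's top, 60 mm above the counter); z up; x points away from the hob's front edge, to the off mark. Pan supports begin about 95 mm from the axis on the mark's side and stand 34 mm above the hob's top.
- tang_top (a point): Centre of the top of the bare spindle, a flat steel tang 24 mm long, 8 mm wide, rising 16 mm from the plate. It turns under steady friction (about 0.18 N m, no spring) from 0.6 rad clockwise to 2.2 rad counter-clockwise of off, seen from above; left 0.3 to 1.8 rad counter-clockwise. Its angle is not reported: look or feel. At off its long side lies along the valve's x.
- rest (a point): Point on the axis on the plate's top, where the centre of the knob's underside comes when fully down; a knob standing on the tang is 16 mm higher. The socket has 1 mm clearance all round (0.08 rad either way) and fits with the knob's x along the tang, pointer towards the mark's half; put on half a turn round, the pointer can never reach the mark.
- mark (a point): Inner end of the off mark, a raised dark bar 12 mm long, 4 mm wide, 3 mm high lying radially on the plate behind the knob, on the side away from the robot: 36 mm from the axis along the valve's x, top of the bar 5 mm above the valve's origin. With the knob at off the pointer's tip is 3 mm short of it.
- hob: Low portable two-burner hob, steel, 360 mm deep, 460 mm wide, top 60 mm above the counter, fixed. Origin: centre of its underside; x points away from the front edge. Two valves stand 125 mm in front of its centre, 100 mm to either side; one is bare, the other has its knob.
- knob2_pointer (a point): Pointer tip of the other burner's knob (same shape as the loose one), which is already fitted, 200 mm from the bare spindle, and free to turn. Leave it alone.
- mat: Thin cork drying mat, 200 x 140 x 6 mm, fixed on the counter beside the hob. Origin: centre of its underside.
- cap: loose dark steel burner cap, 48 mm across, 14 mm high, lying on the mat about 85 to 125 mm from the knob. Bystander. Origin: centre of its underside.
- pot: aluminium pot, 150 mm across, 65 mm high, with two side handles, standing on one burner; its rim is about 100 mm above the control strip's top. Bystander. Origin: centre of its underside.
- oil: green glass bottle, 60 mm across, 200 mm high, on the counter. Bystander. Origin: centre of its underside.
- jar_a: spice jar, 48 mm across, 90 mm high. Bystander. Origin: centre of its underside.
- jar_b: spice jar, 48 mm across, 75 mm high. Bystander. Origin: centre of its underside.
- mug: white mug, 80 mm across, 90 mm high, left of the hob. Bystander. Origin: centre of its underside.
- spoon: wooden spoon lying left of the hob. Bystander. Origin: middle of its length, underside.
Things that resemble listed ones, but are neither listed nor needed, are in the scene too. Leave any green or white look-alike of the knob alone.

How it is judged:
By the outcome, as a careful person would: the job done as asked, in the order asked, and still so for the second after the job is handed in, with the robot touching nothing.
It also fails if it takes over 70 s, if anything falls off the work surface, if the arm or the gripper's body presses on something with over 40 N, if the wrist force passes 120 N, or if a joint passes its speed limit or range.

## Robot

A 6-joint arm with a two-finger parallel gripper is mounted at the origin on the work surface. World frame = base frame: x ahead of the robot, y to its left, z up, the work surface at z = 0. Lengths are in m, angles in rad, forces in N, time in s.
With the tool pointing down it reaches from about 0.2 to 0.875 m from the base axis. Payload 3.4 kg.
Tool frame: the origin (TCP) lies midway between the tips of the shut fingers; the grasp point (between the pads) lies 19 mm behind it (manip.grasp_offset is the distance from the TCP to the grasp point, in m); z points along the fingers, y is the line along which they close (so a half turn about z gives the same grasp; the last joint's range is limited). The gripper opens to 94 mm and grips with 3 to 60 N. Pads are 16 mm wide; open, the fingers measure 119 mm over their backs; the gripper's body (75 mm by 177 mm) begins 78 mm behind the grasp point.
Start: joints at [-0.121, 0.276, 1.505, -0, 1.361, -0.121], TCP at [0.575, -0, 0.205] pointing down, gripper open.
Joint ranges: [-2.89, 2.89], [-0.75, 2.08], [0.22, 2.7], [-1.18, 4.32], [0.11, 2.71], [-2.7, 2.7]. Speed limits (rad/s): [2.57, 2.57, 3.14, 3.14, 3.14, 3.14].

## Interface

Orientations are given as a rotation vector (axis times angle).
In Python, from station import state, cams, manip gives the robot as it stands. The module is installed in compiled form; this text tells all that it offers.
- The arm moves only by the tool drive_tool, never from a script. Its argument "deltas" is a list of rows, each an object of numbers: "gripper": the finger opening in mm, from 0 to 94; "tx", "ty", "tz": the shift along the tool's x, y, z in mm; "ax", "ay", "az": the turn, a rotation vector about the tool's x, y, z in rad. In form: [{"gripper": .., "tx": .., "ty": .., "tz": .., "ax": .., "ay": .., "az": ..}, ...]. A call has 1 to 20 rows; each row is the pose to reach, as a shift and turn from the pose commanded when the call began, along the tool's axes at that moment; what a row does not reach only later rows make up. A row lasts 1/10 s, in which the tool goes at most 50 mm and 8.59 degrees, less where a joint would pass 70% of its speed; a pose out of reach is approached as far as the arm can. A call with a gripper value outside its range is refused whole. The fingers move at their own pace and stop on an object; "grip_force" is the grip in N (left out, the last holds). Time passes only in rows, so rows that repeat a pose let the fingers close. It gives the time, the measured TCP pose, the force, the opening and the grip force at its end, in the units of the state.
- state(): the state, without advancing time (a new reading comes with each control period).
- cams.get_image(name): name is "scene" or "side" or "wrist"; returns a dict with "image" (384x512x3 uint8, red, green, blue), "intrinsics" (3x3 intrinsics, pixels), "dist_coeffs" ([k1, k2, p1, p2, k3] as OpenCV has them; the pictures are not rectified), "R" (3x3) and "t" (3): a world point X has camera coordinates R X + t. Camera axes: x right, y down, z forward; pixel columns grow to the right and rows downward; lengths in m; the calibration is good to about 2 mm. A picture is of the moment at which its call begins. There is no depth.
- manip.hand_in(): hands the job in; it is judged then, once.
The state is a dict: "t": time; "q": joint angles; "dq": joint speeds; "joint_efforts": joint torques, N m; "eef_pos": TCP position; "ee_rot": TCP orientation; "wrist_force": force on the tool from outside, world axes, zero at the start; "wrist_torque": the same for the moment, N m; "opening": finger opening in m; "gripper_force": force on a finger pad.
Only numpy, scipy, OpenCV 4.12 (cv2) and the standard library are available. Lean on these libraries where they do the work, as an engineer would, in place of code of your own. Each camera call takes 0.05 s, during which the arm holds its last target. There are 200 camera calls.

## Working session

There is one attempt and no reset: what is moved stays moved. The work goes in short steps, Python scripts to look and compute and a tool call to move; the robot and the scene stay as the last step left them, time stands still between calls to the robot, and variables do not carry over. Pictures are saved under pics/ and viewed, at most 10 in all, crops included, and the job is handed in when it is done.

Besides the shell and the picture viewer there is one more tool, called as a command line: name --argument value ..., lists and objects as JSON in quotes. drive_tool: Moves the arm, as the interface text tells. Its arguments: {"type":"object","properties":{"deltas":{"type":"array","items":{"type":"object","properties":{"gripper":{"type":"number"},"tx":{"type":"number"},"ty":{"type":"number"},"tz":{"type":"number"},"ax":{"type":"number"},"ay":{"type":"number"},"az":{"type":"number"}}}},"grip_force":{"type":"number"}},"required":["deltas"]}

```bash
mkdir -p pics; cat > h.py <<'E'
import numpy as np, cv2
from scipy.spatial.transform import Rotation as Ro
from station import state, cams, manip
def snap(name,fn):
    d=cams.get_image(name); np.savez('pics/'+fn+'.npz',**d)
    cv2.imwrite('pics/'+fn+'.png',d['image'][:,:,::-1]); return d
def load(fn): return np.load('pics/'+fn+'.npz')
def ray(d,p):
    u=cv2.undistortPoints(np.array([[p]],float),d['intrinsics'],d['dist_coeffs'])[0,0]
    R=d['R'];return -R.T@d['t'], R.T@np.r_[u,1]
def onz(d,p,z):
    o,v=ray(d,p); return o+v*(z-o[2])/v[2]
def tri(*dp):
    A=0;b=0
    for d,p in dp:
        o,v=ray(d,p);v=v/np.linalg.norm(v);M=np.eye(3)-np.outer(v,v);A=A+M;b=b+M@o
    X=np.linalg.solve(A,b)
    return X,[np.linalg.norm(proj(d,X)-p) for d,p in dp]
def proj(d,X):
    return cv2.projectPoints(np.array(X,float).reshape(-1,1,3),cv2.Rodrigues(d['R'])[0],d['t'],d['intrinsics'],d['dist_coeffs'])[0].reshape(-1,2)
def crop(fn,out,x0,y0,w,h,s):
    im=cv2.imread('pics/'+fn+'.png')[y0:y0+h,x0:x0+w]
    cv2.imwrite('pics/'+out+'.png',cv2.resize(im,None,fx=s,fy=s,interpolation=cv2.INTER_CUBIC))
E
python3 - <<'E'
from h import *
a=snap('scene','s0');b=snap('side','d0');c=snap('wrist','w0')
for n,d in zip('sdw',(a,b,c)): print(n,-d['R'].T@d['t'],d['R'][2])
m=np.vstack([np.hstack([a['image'],b['image']])])
cv2.imwrite('pics/m0.png',cv2.resize(np.vstack([m,np.hstack([c['image'],c['image']*0])])[:,:,::-1],(800,600),interpolation=cv2.INTER_AREA))
s=state();print(s['t'],s['ee_rot'],s['wrist_force'],manip.grasp_offset)
E
```

```text
s [ 1.0301825  -0.83997871  0.99860167] [-0.36634356  0.61922236 -0.69451858]
d [-0.05205248  0.74891167  0.87001196] [ 0.46038851 -0.63022324 -0.62518885]
w [0.57511556 0.08327688 0.3837189 ] [-0.0009684  -0.28521414 -0.95846333]
0.15 [-2.22072154e+00 -2.22065816e+00  1.35283873e-03] [-0.69104374 -0.38585963  0.78454178] 0.0188
```

View pics/m0.png

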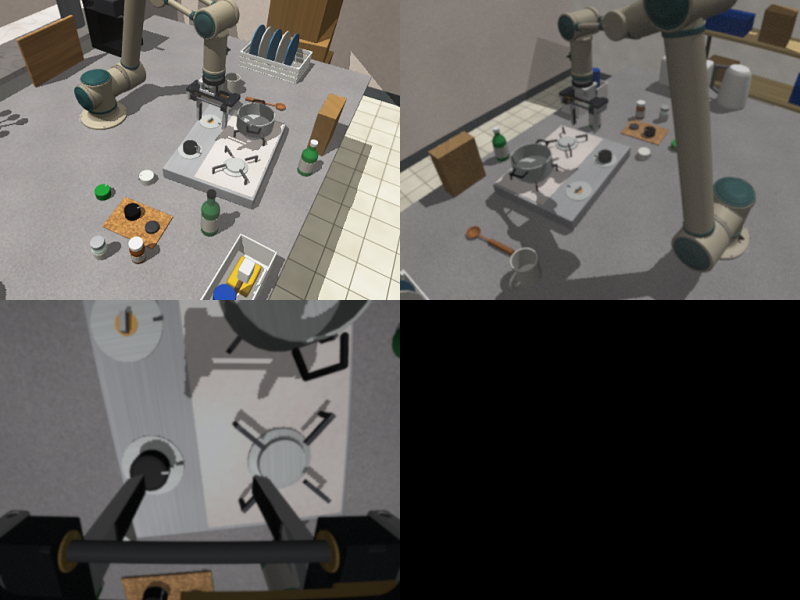

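```bash
python3 - <<'E'
from h import *
A=cv2.imread('pics/s0.png');B=cv2.imread('pics/d0.png');W=cv2.imread('pics/w0.png')
def c(im,x,y,w,h,s):return cv2.resize(im[y:y+h,x:x+w],(w*s,h*s),interpolation=cv2.INTER_CUBIC)
t=np.hstack([c(A,130,250,100,75,4),c(B,280,145,100,75,4)])
b=np.hstack([c(A,220,130,100,75,4),c(B,190,210,100,75,4)])
cv2.imwrite('pics/c0.png',np.vstack([t,b]))
E
```

```text
(no output)
```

View pics/c0.png

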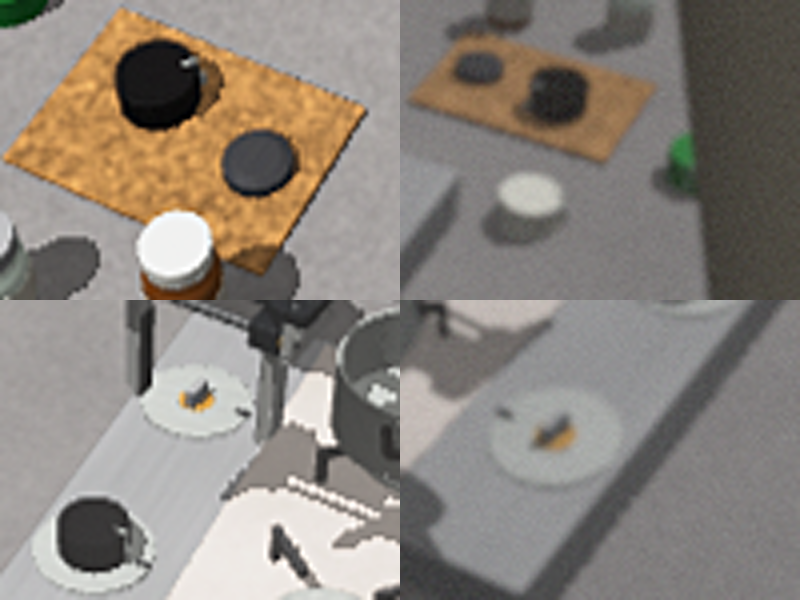

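```bash
python3 - <<'E'
from h import *
a=load('s0');b=load('d0')
f=lambda x,y,x0,y0:np.array([x0+(x+.5)/4-.5,y0+(y+.5)/4-.5])
def t(n,p,q):
    X,e=tri((a,p),(b,q));print(n,X.round(4),np.round(e,1))
t('knobtop',f(158,70,130,250),f(157,84,280,145))
t('cap',f(259,160,130,250),f(78,66,280,145))
t('plate',f(196,101,220,130),f(156,137,190,210))
t('markin?',f(238,110,220,130),f(110,117,190,210))
t('markmid',f(243,112,220,130),f(104,113,190,210))
print('ptr z.015',onz(a,f(203,64,130,250),.015),onz(a,f(183,64,130,250),.02))
print('hob knob',onz(a,f(93,215,220,130),.09),onz(b,np.array([258.,0]) ,.09) )
E
```

```text
knobtop [ 0.4789 -0.3621  0.0343] [0.1 0. ]
cap [ 0.5693 -0.3723  0.013 ] [0. 0.]
plate [0.4798 0.1634 0.0607] [0.3 0.4]
markin? [0.5172 0.1692 0.0633] [0.3 0.4]
markmid [0.5226 0.1689 0.0638] [0.2 0.2]
ptr z.015 [ 0.49071759 -0.33225719  0.015     ] [ 0.4818811  -0.34210366  0.02      ]
hob knob [ 0.50042157 -0.02821923  0.09      ] [ 2.12026386 -2.24073202  0.09      ]
```

The black, fin-bearing round at scene px (169,267) / side px (319,166) stands 34 mm up, so it is the knob. The grey disc at scene (194,290) is only 13 mm high, so it is the cap. The green and white look-alikes at scene (131,245) and (188,226) are left alone. The other black knob at scene (243,183) is already fitted. Next I look at the bare tang from above.

drive_tool --deltas '[{"gripper": 94,"tx": 163,"ty": -95},{"gripper": 94,"tx": 163,"ty": -95},{"gripper": 94,"tx": 163,"ty": -95},{"gripper": 94,"tx": 163,"ty": -95},{"gripper": 94,"tx": 163,"ty": -95},{"gripper": 94,"tx": 163,"ty": -95},{"gripper": 94,"tx": 163,"ty": -95}]'

```text
validation failed for argument at $.de...
```

```bash
python3 - <<'E'
from h import *
s=state();print(s['t'],s['eef_pos'],s['ee_rot'],s['wrist_force'])
snap('wrist','w1')
E
```

```text
0.15 [5.74580995e-01 3.51934709e-05 2.04804009e-01] [-2.22072154e+00 -2.22065816e+00  1.35283873e-03] [-0.69104374 -0.38585963  0.78454178]
```

drive_tool --deltas '[{"tx": -100},{"tx": -300},{"tx": -500},{"tx": -525},{"tx": -525},{"tx": -525},{"tx": -525},{"tx": -525},{"tx": -525},{"tx": -525},{"tx": -525},{"tx": -525},{"tx": -525},{"tx": -525}]'

```text
validation failed for argument at $.de...
```

```bash
python3 - <<'E'
from h import *
s=state();print(s['t'],s['eef_pos'],s['ee_rot'],s['wrist_force'])
d=snap('wrist','w2');a=load('w1')
p=proj(a,[.48,.163,.07])[0];q=proj(d,[.479,-.362,.03])[0];print(p,q)
cs=[]
for k,(im,r) in enumerate(((a['image'],p),(d['image'],q))):
    x,y=np.clip((r-[66,75]).astype(int),0,[380,234]);print(x,y)
    cs.append(cv2.resize(im[y:y+150,x:x+132,::-1],None,fx=3,fy=3,interpolation=cv2.INTER_CUBIC))
cv2.imwrite('pics/c1.png',np.hstack(cs))
E
```

```text
0.2 [5.74678612e-01 4.45611132e-05 2.04974139e-01] [-2.22088357e+00 -2.22085281e+00  9.86882025e-04] [ 0.07087909 -0.24043324  0.34003297]
[158.73116473  27.62073651] [196.56215409 388.22378787]
92 0
130 234
```

View pics/c1.png

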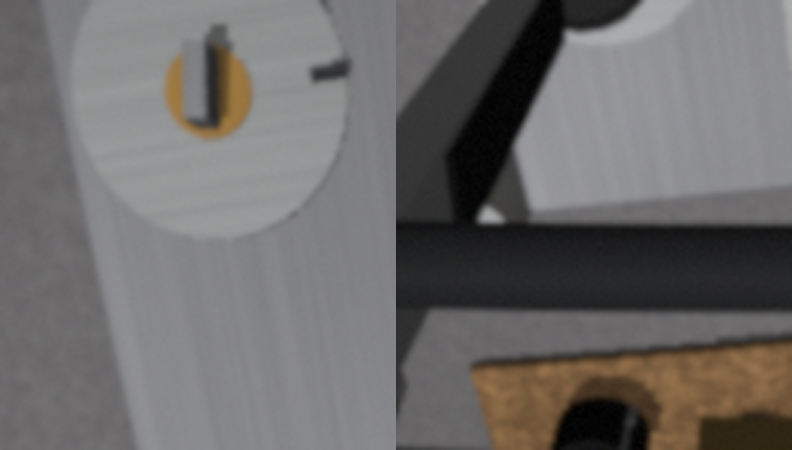

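The moves were refused because a row needs every field. The picture does show the tang along about world y (left crop 185–215, 40–125) and the mark at (330,70).

drive_tool --deltas '[{"gripper": 94,"tx": 163,"ty": -95,"tz": 0,"ax": 0,"ay": 0,"az": 0},{"gripper": 94,"tx": 163,"ty": -95,"tz": 0,"ax": 0,"ay": 0,"az": 0},{"gripper": 94,"tx": 163,"ty": -95,"tz": 0,"ax": 0,"ay": 0,"az": 0},{"gripper": 94,"tx": 163,"ty": -95,"tz": 0,"ax": 0,"ay": 0,"az": 0},{"gripper": 94,"tx": 163,"ty": -95,"tz": 0,"ax": 0,"ay": 0,"az": 0},{"gripper": 94,"tx": 163,"ty": -95,"tz": 0,"ax": 0,"ay": 0,"az": 0},{"gripper": 94,"tx": 163,"ty": -95,"tz": 0,"ax": 0,"ay": 0,"az": 0}]' --grip_force 15

```text
t: 0.95
eef_pos: [0.4807, 0.1623, 0.2055]
ee_rot: [2.221, 2.22, 0.0]
wrist_force: [-0.4, 0.3, -0.6]
opening: 0.0943
gripper_force: 0.0
```

```bash
python3 - <<'E'
from h import *
snap('wrist','w1')
E
```

drive_tool --deltas '[{"gripper": 94,"tx": -525,"ty": 0,"tz": 0,"ax": 0,"ay": 0,"az": 0},{"gripper": 94,"tx": -525,"ty": 0,"tz": 0,"ax": 0,"ay": 0,"az": 0},{"gripper": 94,"tx": -525,"ty": 0,"tz": 0,"ax": 0,"ay": 0,"az": 0},{"gripper": 94,"tx": -525,"ty": 0,"tz": 0,"ax": 0,"ay": 0,"az": 0},{"gripper": 94,"tx": -525,"ty": 0,"tz": 0,"ax": 0,"ay": 0,"az": 0},{"gripper": 94,"tx": -525,"ty": 0,"tz": 0,"ax": 0,"ay": 0,"az": 0},{"gripper": 94,"tx": -525,"ty": 0,"tz": 0,"ax": 0,"ay": 0,"az": 0},{"gripper": 94,"tx": -525,"ty": 0,"tz": 0,"ax": 0,"ay": 0,"az": 0},{"gripper": 94,"tx": -525,"ty": 0,"tz": 0,"ax": 0,"ay": 0,"az": 0},{"gripper": 94,"tx": -525,"ty": 0,"tz": 0,"ax": 0,"ay": 0,"az": 0},{"gripper": 94,"tx": -525,"ty": 0,"tz": 0,"ax": 0,"ay": 0,"az": 0},{"gripper": 94,"tx": -525,"ty": 0,"tz": 0,"ax": 0,"ay": 0,"az": 0},{"gripper": 94,"tx": -525,"ty": 0,"tz": 0,"ax": 0,"ay": 0,"az": 0},{"gripper": 94,"tx": -525,"ty": 0,"tz": 0,"ax": 0,"ay": 0,"az": 0}]'

```text
t: 2.4
eef_pos: [0.4796, -0.3612, 0.2053]
ee_rot: [-2.221, -2.22, -0.001]
wrist_force: [-0.0, -0.5, 0.6]
opening: 0.0937
gripper_force: 0.0
```

```bash
python3 - <<'E'
from h import *
s=state();print(s['t'],s['eef_pos'],s['ee_rot'],s['wrist_force'])
d=snap('wrist','w2');a=load('w1')
p=proj(a,[.48,.163,.07])[0];q=proj(d,[.479,-.362,.03])[0];print(p,q)
cs=[]
for k,(im,r) in enumerate(((a['image'],p),(d['image'],q))):
    x,y=np.clip((r-[66,75]).astype(int),0,[380,234]);print(x,y)
    c=cv2.resize(im[y:y+150,x:x+132,::-1],None,fx=3,fy=3,interpolation=cv2.INTER_CUBIC)
    cs.append(c if k==0 else cv2.convertScaleAbs(c,alpha=2,beta=10))
cv2.imwrite('pics/c2.png',np.hstack(cs))
E
```

```text
2.4 [ 0.47963461 -0.36120408  0.20533159] [-2.22094659e+00 -2.22042768e+00 -9.81899802e-04] [-0.02126231 -0.46975809  0.56782355]
[252.70739606 184.60487955] [252.99962553 178.00264579]
186 109
186 103
```

View pics/c2.png

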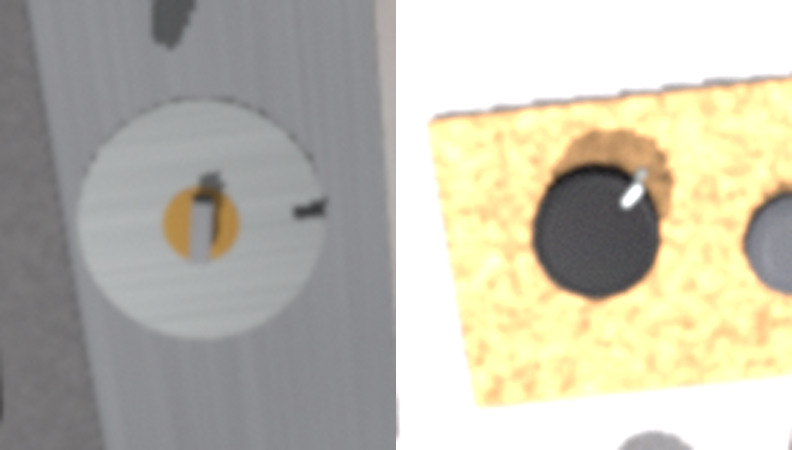

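```bash
python3 - <<'E'
from h import *
a=load('w1');d=load('w2')
f=lambda x,y,x0,y0:np.array([x0+(x+.5)/3-.5,y0+(y+.5)/3-.5])
ang=lambda v:np.degrees(np.arctan2(v[1],v[0]))
V=lambda x,y,z:onz(a,f(x,y,186,109),z)
c=V(202,219,.062);print('plate',c)
m1=V(293,212,.065);m2=V(326,207,.065);print('mark',m1,m2,ang(m1-c),ang(m2-c),np.linalg.norm((m1-c)[:2]),np.linalg.norm((m2-c)[:2]))
t1=V(198,262,.078);t2=V(202.5,200,.078);print('tang',t1,t2,(t1+t2)/2,ang(t2-t1),np.linalg.norm(t2-t1))
e=[V(190,200,.078)-V(187,262,.078),V(213,200,.078)-V(208.5,262,.078)];print([ang(x) for x in e])
K=lambda x,y,z:onz(d,f(x-396,y,186,103),z)
k=K(597,231,.036);print('knob',k,'w',K(658,231,.036)-K(534,231,.036))
for p,z in(((625,207),.036),((632,194),.036),((643,172),.02),((643,172),.015)):
    v=K(*p,z)-k;print(p,ang(v),np.linalg.norm(v[:2]))
# 2-view
s=load('s0');g=lambda x,y,x0,y0:np.array([x0+(x+.5)/4-.5,y0+(y+.5)/4-.5])
print(tri((d,f(201,231,186,103)),(s,g(158,70,130,250))),tri((a,f(202,219,186,109)),(s,g(196,101,220,130))))
print(ang(K(434,118,.006)-K(480,404,.006)))
E
```

```text
plate [0.48032057 0.16442554 0.062     ]
mark [0.51518997 0.16793406 0.065     ] [0.52777904 0.16990297 0.065     ] 5.74570191573638 6.583675548357125 0.03504547637582627 0.04777351438402181
tang [0.47883953 0.15190467 0.078     ] [0.48054272 0.1756185  0.078     ] [0.47969113 0.16376159 0.078     ] 85.89192108321986 0.023774919620772418
[np.float64(87.00522498930209), np.float64(86.08944253962954)]
knob [ 0.47859867 -0.36272002  0.036     ] w [ 5.17856814e-02 -2.45655466e-06  0.00000000e+00]
(625, 207) 41.359791943524606 0.01546781230371285
(632, 194) 47.35027321934919 0.021334342211146776
(643, 172) 48.339563897642364 0.029590569592058632
(643, 172) 46.85156435046678 0.029126747580556285
(array([ 0.4788955 , -0.36271048,  0.03502929]), [np.float64(0.3054810906879237), np.float64(0.14521431533709042)]) (array([0.48039556, 0.16410761, 0.06059295]), [np.float64(0.07322711558350176), np.float64(0.025125358898308997)])
96.1587679912713
```

```bash
python3 - <<'E'
from h import *
a=load('s0')
for n,p,z in (('jarbrown',(137,245),.08),('jarclear',(97,240),.08),('white',(147,175),.03),('green',(103,189),.03),('bottle top',(211,193),.2),('pot rim c',(256,113),.16)):
    print(n,onz(a,np.array(p)*1.28,z).round(3))
E
```

```text
jarbrown [ 0.603 -0.48   0.08 ]
jarclear [ 0.489 -0.531  0.08 ]
white [ 0.424 -0.21   0.03 ]
green [ 0.331 -0.349  0.03 ]
bottle top [ 0.736 -0.275  0.2  ]
pot rim c [0.67  0.201 0.16 ]
```

drive_tool --deltas '[{"gripper": 84,"tx": -1.5,"ty": -1,"tz": 0,"ax": 0,"ay": 0,"az": -0.15},{"gripper": 84,"tx": -1.5,"ty": -1,"tz": 30,"ax": 0,"ay": 0,"az": -0.3},{"gripper": 84,"tx": -1.5,"ty": -1,"tz": 60,"ax": 0,"ay": 0,"az": -0.45},{"gripper": 84,"tx": -1.5,"ty": -1,"tz": 90,"ax": 0,"ay": 0,"az": -0.6},{"gripper": 84,"tx": -1.5,"ty": -1,"tz": 120,"ax": 0,"ay": 0,"az": -0.75},{"gripper": 84,"tx": -1.5,"ty": -1,"tz": 140,"ax": 0,"ay": 0,"az": -0.9},{"gripper": 84,"tx": -1.5,"ty": -1,"tz": 140,"ax": 0,"ay": 0,"az": -1.05},{"gripper": 84,"tx": -1.5,"ty": -1,"tz": 140,"ax": 0,"ay": 0,"az": -1.2},{"gripper": 84,"tx": -1.5,"ty": -1,"tz": 140,"ax": 0,"ay": 0,"az": -1.35},{"gripper": 84,"tx": -1.5,"ty": -1,"tz": 140,"ax": 0,"ay": 0,"az": -1.5},{"gripper": 84,"tx": -1.5,"ty": -1,"tz": 140,"ax": 0,"ay": 0,"az": -1.6},{"gripper": 84,"tx": -1.5,"ty": -1,"tz": 140,"ax": 0,"ay": 0,"az": -1.7},{"gripper": 84,"tx": -1.5,"ty": -1,"tz": 140,"ax": 0,"ay": 0,"az": -1.7},{"gripper": 84,"tx": -1.5,"ty": -1,"tz": 140,"ax": 0,"ay": 0,"az": -1.7}]'

```text
t: 3.85
eef_pos: [0.4794, -0.3626, 0.0659]
ee_rot: [-0.202, 3.135, -0.0]
wrist_force: [-0.4, -0.1, -0.6]
opening: 0.0841
gripper_force: 0.0
```

```bash
python3 - <<'E'
from h import *
s=state();print(s['t'],s['eef_pos'],np.degrees(np.arctan2(*Ro.from_rotvec(s['ee_rot']).as_matrix()[1::-1,1])),s['q'][5],s['opening'])
d=snap('wrist','w3')
im=cv2.convertScaleAbs(d['image'],alpha=1.8,beta=10)[:,:,::-1].copy()
print(proj(d,[.4788,-.3627,.036]))
cv2.imwrite('pics/c3.png',cv2.resize(im,(768,576),interpolation=cv2.INTER_CUBIC))
E
```

```text
3.85 [ 0.47937249 -0.36255976  0.06590927] 97.35674244656538 -2.462685943112534 0.08408759090339814
[[254.10240414 218.87090011]]
```

View pics/c3.png

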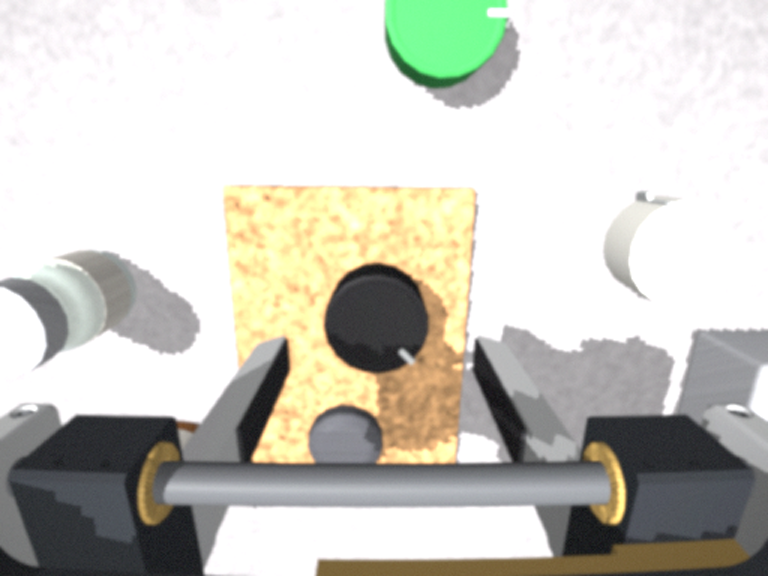

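```bash
python3 - <<'E'
from h import *
d=load('w3');e=load('w2')
g=d['image'].astype(int).sum(2)
r=g[214,200:300];c=g[160:260,251];print(r[10:90].tolist());print(c.tolist())
for p in((251.2,213.),(251.2,215)): print(onz(d,p,.036))
k=onz(d,(251.2,215),.036)
for p in((400,350),(413,362)):
    v=onz(d,np.array(p)/1.5,.036)-k;print(np.degrees(np.arctan2(v[1],v[0])),np.linalg.norm(v))
print(tri((d,np.array([251.2,214.5])),(load('s0'),np.array([169.1,267.1])),(e,np.array([252.8,179.8]))))
E
```

```text
[451, 437, 425, 413, 383, 311, 202, 121, 86, 78, 79, 73, 76, 81, 78, 80, 75, 81, 77, 79, 82, 76, 83, 77, 82, 81, 80, 77, 82, 80, 75, 83, 74, 80, 79, 80, 84, 88, 81, 82, 81, 83, 83, 79, 83, 83, 84, 78, 85, 80, 87, 81, 84, 79, 77, 83, 88, 83, 82, 84, 79, 88, 81, 81, 80, 82, 86, 87, 81, 79, 78, 76, 79, 84, 108, 144, 190, 214, 230, 237]
[380, 380, 391, 414, 435, 455, 461, 455, 436, 414, 392, 383, 369, 352, 295, 192, 95, 32, 31, 31, 32, 36, 53, 75, 98, 98, 95, 84, 81, 78, 77, 83, 83, 84, 80, 80, 75, 82, 82, 76, 86, 85, 83, 79, 81, 83, 78, 81, 82, 83, 81, 77, 75, 83, 83, 86, 85, 84, 82, 76, 86, 83, 81, 74, 78, 82, 86, 84, 81, 83, 79, 75, 73, 70, 58, 61, 44, 46, 44, 42, 40, 57, 49, 45, 50, 57, 50, 65, 121, 180, 226, 247, 257, 261, 264, 291, 338, 369, 374, 347]
[ 0.47423429 -0.36556871  0.036     ]
[ 0.47588208 -0.36536008  0.036     ]
45.586968442228155 0.019828663675566027
47.91359945133981 0.02973124452233913
(array([ 0.47796497, -0.3635794 ,  0.0333031 ]), [np.float64(2.784991319528737), np.float64(0.705150797075841), np.float64(0.6268140175499509)])
```

drive_tool --deltas '[{"gripper": 84,"tx": 1.5,"ty": -1.5,"tz": 20,"ax": 0,"ay": 0,"az": 0},{"gripper": 84,"tx": 1.5,"ty": -1.5,"tz": 40,"ax": 0,"ay": 0,"az": 0},{"gripper": 84,"tx": 1.5,"ty": -1.5,"tz": 52,"ax": 0,"ay": 0,"az": 0},{"gripper": 84,"tx": 1.5,"ty": -1.5,"tz": 58,"ax": 0,"ay": 0,"az": 0},{"gripper": 84,"tx": 1.5,"ty": -1.5,"tz": 58,"ax": 0,"ay": 0,"az": 0}]'

```text
t: 4.4
eef_pos: [0.4777, -0.365, 0.0072]
ee_rot: [0.202, -3.135, -0.001]
wrist_force: [-0.5, 0.4, 0.2]
opening: 0.0836
gripper_force: 0.0
```

drive_tool --deltas '[{"gripper": 62,"tx": 0,"ty": 0,"tz": 0,"ax": 0,"ay": 0,"az": 0},{"gripper": 58,"tx": 0,"ty": 0,"tz": 0,"ax": 0,"ay": 0,"az": 0},{"gripper": 55,"tx": 0,"ty": 0,"tz": 0,"ax": 0,"ay": 0,"az": 0},{"gripper": 50,"tx": 0,"ty": 0,"tz": 0,"ax": 0,"ay": 0,"az": 0},{"gripper": 45,"tx": 0,"ty": 0,"tz": 0,"ax": 0,"ay": 0,"az": 0},{"gripper": 45,"tx": 0,"ty": 0,"tz": 0,"ax": 0,"ay": 0,"az": 0},{"gripper": 45,"tx": 0,"ty": 0,"tz": 0,"ax": 0,"ay": 0,"az": 0},{"gripper": 45,"tx": 0,"ty": 0,"tz": 0,"ax": 0,"ay": 0,"az": 0},{"gripper": 45,"tx": 0,"ty": 0,"tz": 0,"ax": 0,"ay": 0,"az": 0}]' --grip_force 25

```text
t: 5.3
eef_pos: [0.4779, -0.3654, 0.0078]
ee_rot: [-0.203, 3.135, -0.001]
wrist_force: [-0.0, -0.7, 4.6]
opening: 0.056
gripper_force: 25.0
```

drive_tool --deltas '[{"gripper": 45,"tx": 0,"ty": 0,"tz": -20,"ax": 0,"ay": 0,"az": 0},{"gripper": 45,"tx": 0,"ty": 0,"tz": -60,"ax": 0,"ay": 0,"az": 0},{"gripper": 45,"tx": 0,"ty": 0,"tz": -110,"ax": 0,"ay": 0,"az": 0},{"gripper": 45,"tx": 0,"ty": 0,"tz": -150,"ax": 0,"ay": 0,"az": 0},{"gripper": 45,"tx": 0,"ty": 0,"tz": -150,"ax": 0,"ay": 0,"az": 0},{"gripper": 45,"tx": 0,"ty": 0,"tz": -150,"ax": 0,"ay": 0,"az": 0}]'

```text
t: 5.9
eef_pos: [0.4777, -0.3651, 0.1577]
ee_rot: [-0.203, 3.134, -0.001]
wrist_force: [-0.8, 0.6, -2.2]
opening: 0.0564
gripper_force: 25.0
```

```bash
python3 - <<'E'
from h import *
d=snap('wrist','w4');a=snap('scene','s4');b=snap('side','d4')
def c(d,X,w,h,s):
    p=proj(d,X)[0];x,y=(p-[w/2,h/2]).astype(int);print(x,y,p)
    return cv2.convertScaleAbs(cv2.resize(d['image'][y:y+h,x:x+w,::-1],(w*s,h*s),interpolation=cv2.INTER_CUBIC),alpha=1.8,beta=10)
X=[.478,-.365,.185]
w=c(d,X,100,140,4);t=c(a,X,100,70,4);u=c(b,X,100,70,4)
cv2.imwrite('pics/c4.png',np.hstack([w,np.vstack([t,u])]))
print(state()['wrist_force'],state()['opening'])
E
```

```text
204 185 [254.32516964 255.8833617 ]
110 196 [160.42754119 231.14335812]
273 94 [323.37618274 129.65604463]
[-0.03055397  0.14280179 -1.0522409 ] 0.0561392689232443
```

View pics/c4.png

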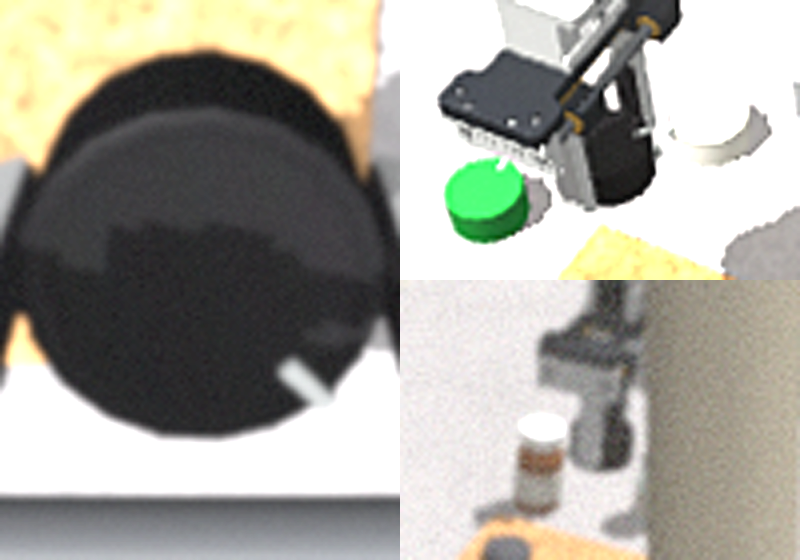

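```bash
python3 - <<'E'
from h import *
d=load('w4');a=load('s4')
P=lambda x,y,z=.1859:onz(d,np.array([204+(x+.5)/4-.5,185+(y+.5)/4-.5]),z)
yaw=np.radians(97.4)
Y=np.array([np.cos(yaw),np.sin(yaw),0]);X=np.array([Y[1]*-1,Y[0],0])
tcp=np.array([.4777,-.3651,.1577])
pts=np.array([P(*p) for p in((20,225),(60,150),(200,107),(320,150),(386,290),(330,395),(200,438),(80,390),(32,315))])
from scipy.optimize import least_squares
r=least_squares(lambda q:np.hypot(pts[:,0]-q[0],pts[:,1]-q[1])-q[2],[.478,-.365,.027]);k=np.r_[r.x[:2],.1859];print(k,r.x[2],r.fun.round(4))
print('tool-frame offset x,y',(k-tcp)@X,(k-tcp)@Y)
for p,z in (((280,363),.1859),((305,383),.1859),((330,403),.1859)):
    v=P(*p,z)-k;print(np.degrees(np.arctan2(v[1],v[0])),np.linalg.norm(v[:2]))
v=P(330,403)-P(280,363);print('line dir',np.degrees(np.arctan2(v[1],v[0])))
# predicted pointer tip pixels in scene for angles; tip z=.165
for g in (40,44,48,52):
    print(g,proj(a,tcp*[1,1,0]+[.033*np.cos(np.radians(g)),.033*np.sin(np.radians(g)),.1649]))
print('obs',110+(652.5-400)/4-.5,196+131/4-.5, 'mouse')
E
```

```text
[ 0.47648362 -0.36531197  0.1859    ] 0.02723670957081932 [ 0.0005  0.0014 -0.0004 -0.0009  0.      0.0007  0.0004 -0.0006 -0.0012]
tool-frame offset x,y 0.0012335490391566263 -5.3540295207502167e-05
46.96014625504403 0.01850116795248602
48.79309780969245 0.023688031751770908
49.974739516121616 0.028964590238224567
line dir 55.274439910340334
40 [[174.87867495 235.02325622]]
44 [[174.8325929  234.32264965]]
48 [[174.72178959 233.63423982]]
52 [[174.54707992 232.96126118]]
obs 172.625 228.25 mouse
```

drive_tool --deltas '[{"gripper": 45,"tx": 0,"ty": 0,"tz": -42,"ax": 0,"ay": 0,"az": 0},{"gripper": 45,"tx": -12,"ty": 49,"tz": -42,"ax": 0,"ay": 0,"az": -0.06},{"gripper": 45,"tx": -24,"ty": 97,"tz": -42,"ax": 0,"ay": 0,"az": -0.12},{"gripper": 45,"tx": -36,"ty": 145,"tz": -42,"ax": 0,"ay": 0,"az": -0.18},{"gripper": 45,"tx": -48,"ty": 193,"tz": -42,"ax": 0,"ay": 0,"az": -0.24},{"gripper": 45,"tx": -60,"ty": 241,"tz": -42,"ax": 0,"ay": 0,"az": -0.3},{"gripper": 45,"tx": -72,"ty": 289,"tz": -42,"ax": 0,"ay": 0,"az": -0.36},{"gripper": 45,"tx": -84,"ty": 337,"tz": -42,"ax": 0,"ay": 0,"az": -0.42},{"gripper": 45,"tx": -96,"ty": 385,"tz": -42,"ax": 0,"ay": 0,"az": -0.48},{"gripper": 45,"tx": -108,"ty": 433,"tz": -42,"ax": 0,"ay": 0,"az": -0.54},{"gripper": 45,"tx": -120,"ty": 481,"tz": -42,"ax": 0,"ay": 0,"az": -0.6},{"gripper": 45,"tx": -130,"ty": 529,"tz": -42,"ax": 0,"ay": 0,"az": -0.672},{"gripper": 45,"tx": -140,"ty": 570,"tz": -42,"ax": 0,"ay": 0,"az": -0.672},{"gripper": 45,"tx": -140.6,"ty": 579,"tz": -42,"ax": 0,"ay": 0,"az": -0.672},{"gripper": 45,"tx": -140.6,"ty": 579,"tz": -42,"ax": 0,"ay": 0,"az": -0.672},{"gripper": 45,"tx": -140.6,"ty": 579,"tz": -42,"ax": 0,"ay": 0,"az": -0.672},{"gripper": 45,"tx": -140.6,"ty": 579,"tz": -42,"ax": 0,"ay": 0,"az": -0.672}]'

```text
t: 7.75
eef_pos: [0.5423, 0.2254, 0.1989]
ee_rot: [1.222, -2.892, 0.001]
wrist_force: [-0.3, 0.1, -0.9]
opening: 0.0563
gripper_force: 25.0
```

```bash
python3 - <<'E'
from h import *
s=state();print(s['t'],s['eef_pos'],s['opening'],np.degrees(np.arctan2(*Ro.from_rotvec(s['ee_rot']).as_matrix()[1::-1,1])))
d=snap('wrist','w5')
print(proj(d,[.48,.163,.078]),proj(d,np.array(s['eef_pos'])+[0,0,.028]))
i=d['image'][40:340,90:430,::-1]
cv2.imwrite('pics/c5.png',cv2.convertScaleAbs(cv2.resize(i,None,fx=2,fy=2,interpolation=cv2.INTER_CUBIC),alpha=1.5,beta=5))
E
```

```text
7.75 [0.5423047  0.22542973 0.1989066 ] 0.056319607054394184 135.81029856893878
[[255.52733734 104.52338181]] [[254.58121015 256.20824503]]
```

View pics/c5.png

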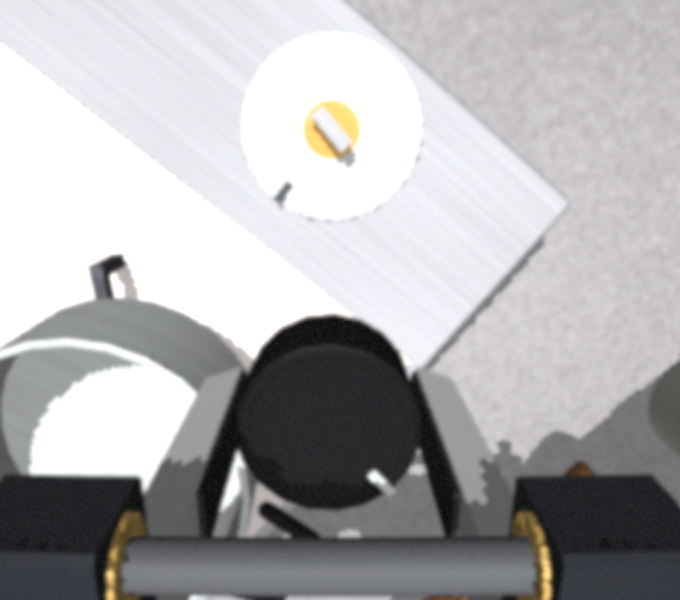

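```bash
python3 - <<'E'
from h import *
def meas(fn,pc,kc,yaw,tcp):
    d=load(fn);im=d['image'].astype(int)
    hsv=cv2.cvtColor(d['image'],cv2.COLOR_RGB2HSV)
    ang=lambda v:np.degrees(np.arctan2(v[1],v[0]))
    # orange ring + tang
    x0,y0=(np.array(pc)-18).astype(int)
    sub=hsv[y0:y0+36,x0:x0+36]
    org=(sub[...,1]>90)&(sub[...,0]<30)
    yy,xx=np.nonzero(org); hull=cv2.convexHull(np.c_[xx,yy].astype(np.int32))
    m=np.zeros(org.shape,np.uint8);cv2.fillConvexPoly(m,hull,1)
    e=cv2.fitEllipse(hull);print('ring c',e[0][0]+x0,e[0][1]+y0,e[1])
    for thr in (150,170):
        t=((sub[...,1]<60)&(sub[...,2]>thr)&(m>0)).astype(np.uint8)
        n,l,st,ce=cv2.connectedComponentsWithStats(t)
        j=1+np.argmax(st[1:,4]);ys,xs=np.nonzero(l==j)
        W=np.array([onz(d,(x+x0,y+y0),.078)[:2] for x,y in zip(xs,ys)])
        c=W.mean(0);w,v=np.linalg.eigh(np.cov((W-c).T));a=v[:,1]
        print('tang',thr,len(xs),c,ang(a)%180,np.sqrt(12*w))
    print(sub[...,2][12:26:1,8:30].tolist() if fn=='w5' else '')
    print('ring W',onz(d,np.array(e[0])+[x0,y0],.062))
meas('w5',(90+331/2,40+128/2),None,0,0)
meas('w1',(253,184),None,0,0)
d=load('w5');P=lambda x,y,z:onz(d,np.array([90+(x+.5)/2-.5,40+(y+.5)/2-.5]),z)
print('plate',P(331,125,.062))
k=P(329,426,.1989+.0282);print('knobtop',k)
g=d['image'].astype(int).sum(2)
sub=g[265:295,265:295];ys,xs=np.nonzero(sub>330);print(list(zip(xs+265,ys+265)))
E
```

```text
ring c 255.4883918762207 104.26180839538574 (26.890647888183594, 27.917455673217773)
tang 150 160 [0.47931484 0.16235946] 88.80118292629365 [0.00674363 0.02294789]
tang 170 4 [0.47970085 0.15116585] 179.41624887886263 [3.85546444e-07 6.20098380e-03]
[[181, 169, 162, 166, 169, 169, 168, 166, 165, 164, 172, 181, 188, 191, 193, 194, 194, 193, 194, 195, 196, 197], [183, 166, 156, 159, 166, 169, 168, 167, 166, 162, 165, 174, 182, 187, 190, 193, 193, 193, 193, 194, 196, 195], [187, 168, 149, 149, 160, 166, 167, 168, 167, 166, 161, 165, 174, 181, 187, 191, 192, 193, 193, 193, 194, 195], [188, 169, 147, 140, 148, 162, 167, 168, 167, 166, 165, 162, 166, 174, 183, 188, 190, 192, 192, 192, 192, 194], [185, 164, 139, 131, 142, 155, 164, 166, 167, 167, 165, 165, 161, 168, 176, 184, 189, 190, 191, 192, 192, 193], [182, 160, 132, 124, 134, 146, 156, 163, 167, 167, 166, 166, 164, 163, 169, 180, 185, 190, 190, 191, 192, 191], [183, 164, 139, 125, 124, 133, 146, 157, 163, 167, 167, 168, 165, 161, 164, 172, 181, 187, 190, 191, 192, 192], [187, 177, 157, 136, 124, 124, 133, 146, 159, 165, 167, 166, 166,
[... 478 characters left out ...]
 169, 179, 186], [188, 189, 191, 189, 186, 177, 159, 137, 124, 123, 133, 143, 154, 162, 164, 165, 165, 164, 159, 163, 172, 182], [188, 189, 189, 190, 189, 186, 176, 158, 136, 122, 122, 131, 144, 156, 162, 165, 165, 163, 159, 158, 169, 180]]
ring W [0.47959361 0.16263915 0.062     ]
ring c 252.55572700500488 183.097900390625 (23.519515991210938, 24.26886749267578)
tang 150 78 [0.47897869 0.16242232] 89.14484231876166 [0.0065901  0.01702721]Traceback (most recent call last):
  File "<stdin>", line 23, in <module>
  File "<stdin>", line 16, in meas
    return _wrapfunc(a, 'argmax', axis=axis, out=out, **kwds)
    return bound(*args, **kwds)
ValueError: attempt to get argmax of an empty sequence
```

```bash
python3 - <<'E'
from h import *
d=load('w5');z=.1989+.0282
g=d['image'].astype(int).sum(2)
P=lambda x,y,z:onz(d,np.array([90+(x+.5)/2-.5,40+(y+.5)/2-.5]),z)
k0=P(329,426,z);print('knobtop manual',k0)
sub=g[262:295,262:300];ys,xs=np.nonzero(sub>300);print(list(zip((xs+262).tolist(),(ys+262).tolist())))
# tang edges by subpixel: outline via min-area rect of refined mask
hsv=cv2.cvtColor(d['image'],cv2.COLOR_RGB2HSV);s=cv2.resize(hsv[86:122,238:274,1],None,fx=8,fy=8,interpolation=cv2.INTER_CUBIC)
v=cv2.resize(d['image'][86:122,238:274],None,fx=8,fy=8,interpolation=cv2.INTER_CUBIC)
kn=cv2.resize(d['image'][200:300,195:315],None,fx=4,fy=4,interpolation=cv2.INTER_CUBIC)
o=np.zeros((400,800,3),np.uint8);o[:288,:288]=v;o[:,320:]=cv2.convertScaleAbs(kn,alpha=2.2)
cv2.imwrite('pics/c6.png',o[:,:,::-1])
E
```

```text
knobtop manual [0.54078541 0.22358368 0.2271    ]
[(297, 272), (298, 272), (299, 272), (296, 273), (297, 273), (298, 273), (299, 273), (295, 274), (296, 274), (297, 274), (298, 274), (299, 274), (276, 275), (277, 275), (295, 275), (296, 275), (297, 275), (298, 275), (299, 275), (275, 276), (276, 276), (277, 276), (278, 276), (279, 276), (295, 276), (296, 276), (297, 276), (298, 276), (299, 276), (274, 277), (275, 277), (276, 277), (277, 277), (278, 277), (279, 277), (280, 277), (298, 277), (299, 277), (274, 278), (275, 278), (276, 278), (277, 278), (278, 278), (279, 278), (280, 278), (281, 278), (274, 279), (275, 279), (276, 279), (277, 279), (278, 279), (279, 279), (280, 279), (281, 279), (282, 279), (275, 280), (276, 280), (277, 280), (278, 280), (279, 280), (280, 280), (281, 280), (282, 280), (277, 281), (278, 281), (279, 281), (280, 281), (281, 281), (282, 281), (279, 282), (280, 282), (281, 282), (282, 282), (283, 282), (281, 283), (282, 283), (283, 283), (282, 284), (283, 284), (284, 284), (285, 284), (283, 285), (284, 285), (285, 285)]
```

View pics/c6.png

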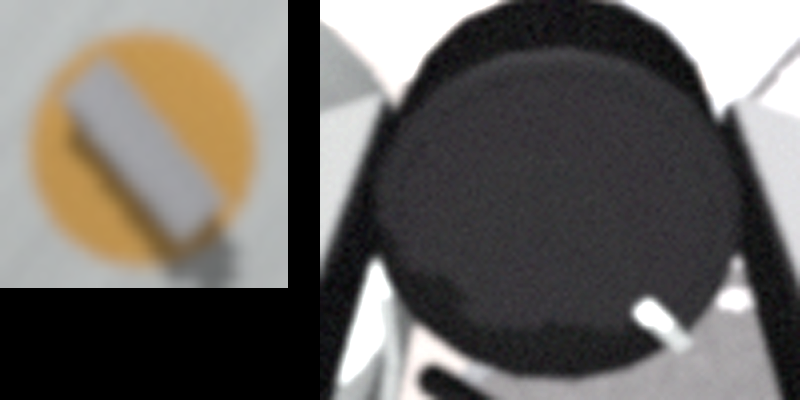

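```bash
python3 - <<'E'
from h import *
d=load('w5');z=.1989+.0282
T=lambda x,y:onz(d,np.array([238+(x+.5)/8-.5,86+(y+.5)/8-.5]),.078)
K=lambda x,y,z=z:onz(d,np.array([195+(x-320+.5)/4-.5,200+(y+.5)/4-.5]),z)
ang=lambda v:np.degrees(np.arctan2(v[1],v[0]))
c=[T(*p) for p in((66,98),(103,60),(220,200),(178,245))]
print('tang',np.mean(c,0),ang(c[0]-c[3]),ang(c[1]-c[2]),ang(c[0]+c[1]-c[2]-c[3]),np.linalg.norm(c[0]-c[3]),np.linalg.norm(c[0]-c[1]))
# project model ellipse: find k, radius fitting extents
yaw=np.radians(135.81);Y=np.array([np.cos(yaw),np.sin(yaw),0]);X=np.array([-Y[1],Y[0],0])
pts=np.array([K(*p) for p in((375,195),(400,113),(560,46),(705,112),(742,195),(715,280),(640,350),(560,378),(480,362),(405,300))])
from scipy.optimize import least_squares
r=least_squares(lambda q:np.hypot(pts[:,0]-q[0],pts[:,1]-q[1])-q[2],[.54,.225,.027]);k=np.r_[r.x[:2],z];print(k,r.x[2],r.fun.round(4))
tcp=np.array([.5423,.2254,0]);print('off',(k-tcp)@X,(k-tcp)@Y)
for p in((643,311),(655,320),(665,328)):
    v=K(*p)-k;print(ang(v),np.linalg.norm(v[:2]))
v=K(665,328)-K(643,309);print('dir',ang(v))
for h in(9,14,18):
  v=K(688,345,z-.03+h/1000)-k;print(h,ang(v),np.linalg.norm(v[:2]))
E
```

```text
tang [0.48010719 0.16282541 0.078     ] -95.94208563729038 -93.07851364290413 -94.52171350734554 0.022791974668897264 0.0064944566597477035
[0.54170823 0.22369993 0.2271    ] 0.027035810532245973 [-0.0005  0.0005 -0.0003  0.0002  0.0006 -0.0007 -0.0007  0.0009  0.0005
 -0.0004]
off 0.0016314952433683179 -0.0007606979850052027
85.84825887388195 0.02081205702502909
86.85730022044491 0.0232222656908158
87.42479874023233 0.02531467232978296
dir 91.58158775388904
9 78.38629849439063 0.04311500114485175
14 80.2307815782552 0.039894299196512654
18 81.93398633435167 0.037352111081576496
```

drive_tool --deltas '[{"gripper": 45,"tx": 45,"ty": 1,"tz": 0,"ax": 0,"ay": 0,"az": 0},{"gripper": 45,"tx": 87,"ty": 1.7,"tz": 10,"ax": 0,"ay": 0,"az": 0},{"gripper": 45,"tx": 87.5,"ty": 1.7,"tz": 50,"ax": 0,"ay": 0,"az": 0},{"gripper": 45,"tx": 87.5,"ty": 1.7,"tz": 85,"ax": 0,"ay": 0,"az": 0},{"gripper": 45,"tx": 87.5,"ty": 1.7,"tz": 105,"ax": 0,"ay": 0,"az": 0},{"gripper": 45,"tx": 87.5,"ty": 1.7,"tz": 111,"ax": 0,"ay": 0,"az": 0},{"gripper": 45,"tx": 87.5,"ty": 1.7,"tz": 111,"ax": 0,"ay": 0,"az": 0},{"gripper": 45,"tx": 87.5,"ty": 1.7,"tz": 111,"ax": 0,"ay": 0,"az": 0}]'

```text
t: 8.6
eef_pos: [0.4816, 0.1652, 0.0897]
ee_rot: [-1.223, 2.891, -0.001]
wrist_force: [0.1, 0.3, -0.5]
opening: 0.0562
gripper_force: 25.0
```

drive_tool --deltas '[{"gripper": 45,"tx": 0,"ty": 0,"tz": 2,"ax": 0,"ay": 0,"az": 0},{"gripper": 45,"tx": 0,"ty": 0,"tz": 4,"ax": 0,"ay": 0,"az": 0},{"gripper": 45,"tx": 0,"ty": 0,"tz": 6,"ax": 0,"ay": 0,"az": 0},{"gripper": 45,"tx": 0,"ty": 0,"tz": 7,"ax": 0,"ay": 0,"az": 0},{"gripper": 45,"tx": 0,"ty": 0,"tz": 8,"ax": 0,"ay": 0,"az": 0},{"gripper": 45,"tx": 0,"ty": 0,"tz": 8.5,"ax": 0,"ay": 0,"az": 0},{"gripper": 45,"tx": 0,"ty": 0,"tz": 8.5,"ax": 0,"ay": 0,"az": 0}]'

```text
t: 9.3
eef_pos: [0.4804, 0.1655, 0.0799]
ee_rot: [1.225, -2.893, 0.0]
wrist_force: [-0.1, 0.3, -1.2]
opening: 0.0561
gripper_force: 25.0
```

drive_tool --deltas '[{"gripper": 45,"tx": 0.7,"ty": -0.5,"tz": 0,"ax": 0,"ay": 0,"az": 0},{"gripper": 45,"tx": 0.7,"ty": -0.5,"tz": 0.5,"ax": 0,"ay": 0,"az": 0},{"gripper": 45,"tx": 0.7,"ty": -0.5,"tz": 1.0,"ax": 0,"ay": 0,"az": 0},{"gripper": 45,"tx": 0.7,"ty": -0.5,"tz": 1.0,"ax": 0,"ay": 0,"az": 0}]'

```text
t: 9.7
eef_pos: [0.4803, 0.1645, 0.0789]
ee_rot: [1.225, -2.893, 0.0]
wrist_force: [-0.3, 0.0, -0.2]
opening: 0.0559
gripper_force: 25.0
```

drive_tool --deltas '[{"gripper": 45,"tx": 0,"ty": 0,"tz": 0.5,"ax": 0,"ay": 0,"az": 0},{"gripper": 45,"tx": 0,"ty": 0,"tz": 1.0,"ax": 0,"ay": 0,"az": 0},{"gripper": 45,"tx": 0,"ty": 0,"tz": 1.0,"ax": 0,"ay": 0,"az": 0}]'

```text
t: 10.0
eef_pos: [0.4803, 0.1645, 0.0779]
ee_rot: [1.225, -2.893, 0.0]
wrist_force: [-0.7, -1.4, 0.2]
opening: 0.0559
gripper_force: 25.0
```

drive_tool --deltas '[{"gripper": 45,"tx": 0,"ty": 0,"tz": 0.5,"ax": 0,"ay": 0,"az": 0},{"gripper": 45,"tx": 0,"ty": 0,"tz": 1.0,"ax": 0,"ay": 0,"az": 0},{"gripper": 45,"tx": 0,"ty": 0,"tz": 1.0,"ax": 0,"ay": 0,"az": 0}]'

```text
t: 10.3
eef_pos: [0.4804, 0.1645, 0.077]
ee_rot: [-1.225, 2.893, -0.0]
wrist_force: [0.2, -1.1, -0.4]
opening: 0.056
gripper_force: 25.0
```

drive_tool --deltas '[{"gripper": 45,"tx": 0,"ty": 0,"tz": 0.5,"ax": 0,"ay": 0,"az": 0},{"gripper": 45,"tx": 0,"ty": 0,"tz": 1.0,"ax": 0,"ay": 0,"az": 0},{"gripper": 45,"tx": 0,"ty": 0,"tz": 1.5,"ax": 0,"ay": 0,"az": 0},{"gripper": 45,"tx": 0,"ty": 0,"tz": 1.5,"ax": 0,"ay": 0,"az": 0}]'

```text
t: 10.7
eef_pos: [0.4802, 0.1643, 0.0753]
ee_rot: [1.225, -2.892, 0.0]
wrist_force: [-1.1, -3.1, -0.1]
opening: 0.0558
gripper_force: 25.0
```

It's in the socket, with a light sideways force of about 3 N towards −y. I'll ease that way and keep lowering.

drive_tool --deltas '[{"gripper": 45,"tx": 0.6,"ty": -0.3,"tz": 0,"ax": 0,"ay": 0,"az": 0},{"gripper": 45,"tx": 0.6,"ty": -0.3,"tz": 1,"ax": 0,"ay": 0,"az": 0},{"gripper": 45,"tx": 0.6,"ty": -0.3,"tz": 2,"ax": 0,"ay": 0,"az": 0},{"gripper": 45,"tx": 0.6,"ty": -0.3,"tz": 3,"ax": 0,"ay": 0,"az": 0},{"gripper": 45,"tx": 0.6,"ty": -0.3,"tz": 3,"ax": 0,"ay": 0,"az": 0}]'

```text
t: 11.2
eef_pos: [0.48, 0.1641, 0.0722]
ee_rot: [1.225, -2.893, -0.0]
wrist_force: [1.0, -0.7, -1.2]
opening: 0.0561
gripper_force: 25.0
```

Inserting freely. Seating should come at a TCP z of about 0.064.

drive_tool --deltas '[{"gripper": 45,"tx": 0,"ty": 0,"tz": 1.5,"ax": 0,"ay": 0,"az": 0},{"gripper": 45,"tx": 0,"ty": 0,"tz": 3,"ax": 0,"ay": 0,"az": 0},{"gripper": 45,"tx": 0,"ty": 0,"tz": 4.5,"ax": 0,"ay": 0,"az": 0},{"gripper": 45,"tx": 0,"ty": 0,"tz": 6,"ax": 0,"ay": 0,"az": 0},{"gripper": 45,"tx": 0,"ty": 0,"tz": 6,"ax": 0,"ay": 0,"az": 0}]'

```text
t: 11.7
eef_pos: [0.4801, 0.164, 0.0662]
ee_rot: [1.225, -2.893, -0.0]
wrist_force: [-0.1, 0.1, -1.6]
opening: 0.056
gripper_force: 25.0
```

drive_tool --deltas '[{"gripper": 45,"tx": 0,"ty": 0,"tz": 0.5,"ax": 0,"ay": 0,"az": 0},{"gripper": 45,"tx": 0,"ty": 0,"tz": 1,"ax": 0,"ay": 0,"az": 0},{"gripper": 45,"tx": 0,"ty": 0,"tz": 1,"ax": 0,"ay": 0,"az": 0}]'

```text
t: 12.0
eef_pos: [0.4801, 0.164, 0.0654]
ee_rot: [1.225, -2.893, -0.0]
wrist_force: [-0.8, 0.7, -0.8]
opening: 0.056
gripper_force: 25.0
```

drive_tool --deltas '[{"gripper": 45,"tx": 0,"ty": 0,"tz": 0.5,"ax": 0,"ay": 0,"az": 0},{"gripper": 45,"tx": 0,"ty": 0,"tz": 1,"ax": 0,"ay": 0,"az": 0},{"gripper": 45,"tx": 0,"ty": 0,"tz": 1,"ax": 0,"ay": 0,"az": 0}]'

```text
t: 12.3
eef_pos: [0.4801, 0.164, 0.0644]
ee_rot: [1.225, -2.893, 0.0]
wrist_force: [-1.4, 0.0, -0.6]
opening: 0.0561
gripper_force: 25.0
```

drive_tool --deltas '[{"gripper": 45,"tx": 0,"ty": 0,"tz": 0.4,"ax": 0,"ay": 0,"az": 0},{"gripper": 45,"tx": 0,"ty": 0,"tz": 0.7,"ax": 0,"ay": 0,"az": 0},{"gripper": 45,"tx": 0,"ty": 0,"tz": 0.7,"ax": 0,"ay": 0,"az": 0}]'

```text
t: 12.6
eef_pos: [0.4801, 0.164, 0.0638]
ee_rot: [1.225, -2.893, 0.0]
wrist_force: [-2.0, -0.1, 0.9]
opening: 0.0558
gripper_force: 25.0
```

drive_tool --deltas '[{"gripper": 45,"tx": 0,"ty": 0,"tz": 0.4,"ax": 0,"ay": 0,"az": 0},{"gripper": 45,"tx": 0,"ty": 0,"tz": 0.7,"ax": 0,"ay": 0,"az": 0},{"gripper": 45,"tx": 0,"ty": 0,"tz": 0.7,"ax": 0,"ay": 0,"az": 0}]'

```text
t: 12.9
eef_pos: [0.4801, 0.1639, 0.0638]
ee_rot: [-1.225, 2.893, -0.0]
wrist_force: [-2.8, -0.2, 5.7]
opening: 0.0561
gripper_force: 25.0
```

Seated: z stopped at 0.0638 as expected, under 5.7 N. Now I turn clockwise in chunks.

drive_tool --deltas '[{"gripper": 45,"tx": 0.2,"ty": 0.2,"tz": 0,"ax": 0,"ay": 0,"az": 0.1},{"gripper": 45,"tx": 0.2,"ty": 0.2,"tz": 0,"ax": 0,"ay": 0,"az": 0.2},{"gripper": 45,"tx": 0.2,"ty": 0.2,"tz": 0,"ax": 0,"ay": 0,"az": 0.3},{"gripper": 45,"tx": 0.2,"ty": 0.2,"tz": 0,"ax": 0,"ay": 0,"az": 0.4},{"gripper": 45,"tx": 0.2,"ty": 0.2,"tz": 0,"ax": 0,"ay": 0,"az": 0.4}]'

```text
t: 13.4
eef_pos: [0.4799, 0.1636, 0.0638]
ee_rot: [-0.625, 3.078, -0.001]
wrist_force: [-1.5, -0.8, 5.1]
opening: 0.056
gripper_force: 25.0
```

```bash
python3 -c "
from h import *
s=state();print(s['wrist_torque'],s['wrist_force'],s['eef_pos'])"
```

```text
[-0.14949822  0.46916668  0.08505859] [-1.4585646  -0.83485882  5.11565738] [0.4799364  0.16361657 0.06377208]
```

drive_tool --deltas '[{"gripper": 45,"tx": 0,"ty": 0,"tz": 0,"ax": 0,"ay": 0,"az": 0.1},{"gripper": 45,"tx": 0,"ty": 0,"tz": 0,"ax": 0,"ay": 0,"az": 0.2},{"gripper": 45,"tx": 0,"ty": 0,"tz": 0,"ax": 0,"ay": 0,"az": 0.3},{"gripper": 45,"tx": 0,"ty": 0,"tz": 0,"ax": 0,"ay": 0,"az": 0.4},{"gripper": 45,"tx": 0,"ty": 0,"tz": 0,"ax": 0,"ay": 0,"az": 0.4}]'

```text
t: 13.9
eef_pos: [0.4802, 0.1634, 0.0638]
ee_rot: [-0.001, 3.141, -0.002]
wrist_force: [-2.1, -1.5, 5.0]
opening: 0.0562
gripper_force: 25.0
```

drive_tool --deltas '[{"gripper": 45,"tx": 0,"ty": 0,"tz": 0,"ax": 0,"ay": 0,"az": 0.1},{"gripper": 45,"tx": 0,"ty": 0,"tz": 0,"ax": 0,"ay": 0,"az": 0.2},{"gripper": 45,"tx": 0,"ty": 0,"tz": 0,"ax": 0,"ay": 0,"az": 0.3},{"gripper": 45,"tx": 0,"ty": 0,"tz": 0,"ax": 0,"ay": 0,"az": 0.4},{"gripper": 45,"tx": 0,"ty": 0,"tz": 0,"ax": 0,"ay": 0,"az": 0.4}]'

```text
t: 14.4
eef_pos: [0.4803, 0.163, 0.0638]
ee_rot: [0.623, 3.078, -0.002]
wrist_force: [-2.2, -2.9, 4.5]
opening: 0.0557
gripper_force: 25.0
```

```bash
python3 - <<'E'
from h import *
s=state();print(s['wrist_torque'],s['wrist_force'],s['eef_pos'],np.degrees(np.arctan2(*Ro.from_rotvec(s['ee_rot']).as_matrix()[1::-1,1])))
w=snap('wrist','w7');a=snap('scene','s7');b=snap('side','d7')
def c(d,X,w,h,s):
    p=proj(d,X)[0];x,y=(p-[w/2,h/2]).astype(int);print(x,y,p)
    return cv2.convertScaleAbs(cv2.resize(d['image'][y:y+h,x:x+w,::-1],(w*s,h*s),interpolation=cv2.INTER_CUBIC),alpha=1.5,beta=10)
X=[.49,.164,.09]
W=c(w,X,100,150,4);t=c(a,X,66,50,6)[:,:396];u=c(b,X,66,50,6)[:,:396]
cv2.imwrite('pics/c7.png',np.hstack([W,np.vstack([t,u])]))
E
```

```text
[-0.44822493  0.30265638  0.04174698] [-2.19746964 -2.90027379  4.52958386] [0.48028173 0.16301172 0.06377789] 67.12398237651013
211 191 [261.537119  266.9933541]
238 124 [271.36460082 149.05680568]
191 210 [224.74307803 235.05106124]
```

View pics/c7.png

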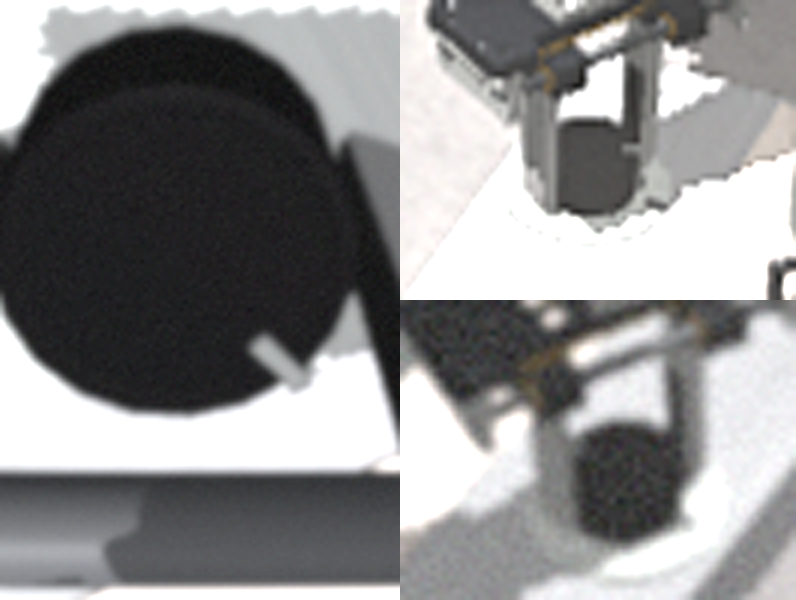

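drive_tool --deltas '[{"gripper": 45,"tx": 0.1,"ty": -0.4,"tz": 0,"ax": 0,"ay": 0,"az": 0.07},{"gripper": 45,"tx": 0.1,"ty": -0.4,"tz": 0,"ax": 0,"ay": 0,"az": 0.14},{"gripper": 45,"tx": 0.1,"ty": -0.4,"tz": 0,"ax": 0,"ay": 0,"az": 0.21},{"gripper": 45,"tx": 0.1,"ty": -0.4,"tz": 0,"ax": 0,"ay": 0,"az": 0.21},{"gripper": 45,"tx": 0.1,"ty": -0.4,"tz": 0,"ax": 0,"ay": 0,"az": 0.21}]'

```text
t: 15.05
eef_pos: [0.4802, 0.1628, 0.0638]
ee_rot: [0.938, 2.996, -0.001]
wrist_force: [-1.1, -3.4, 5.4]
opening: 0.0561
gripper_force: 25.0
```

```bash
python3 - <<'E'
from h import *
s=state();print(s['wrist_torque'],s['wrist_force'],s['eef_pos'],np.degrees(np.arctan2(*Ro.from_rotvec(s['ee_rot']).as_matrix()[1::-1,1])))
w=snap('wrist','w8');a=snap('scene','s8');b=snap('side','d8')
def c(d,X,w,h,s):
    p=proj(d,X)[0];x,y=(p-[w/2,h/2]).astype(int);print(x,y,p)
    return cv2.resize(d['image'][y:y+h,x:x+w,::-1],(w*s,h*s),interpolation=cv2.INTER_CUBIC)
W=c(w,[.505,.167,.09],100,150,4);t=c(a,[.505,.167,.075],40,30,10);u=c(b,[.505,.167,.075],40,30,10)
cv2.imwrite('pics/c8.png',np.hstack([W,np.vstack([t,u])]))
E
```

```text
[-0.53177075  0.21726153 -0.0119937 ] [-1.06430611 -3.36991333  5.38723392] [0.48024528 0.16284686 0.06379758] 55.2409436059938
232 205 [282.13282354 280.33438642]
255 138 [275.49904251 153.59225018]
200 222 [220.27701425 237.25487402]
```

View pics/c8.png

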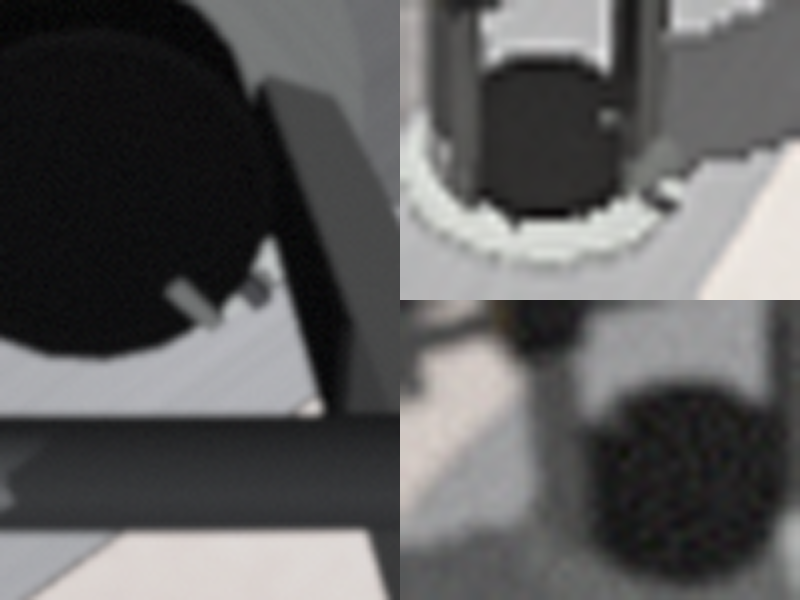

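```bash
python3 - <<'E'
from h import *
ang=lambda v:np.degrees(np.arctan2(v[1],v[0]))
d=load('w8');g=d['image'].astype(int).sum(2)
P=lambda x,y,z:onz(d,np.array([232+(x+.5)/4-.5,205+(y+.5)/4-.5]),z)
# knob top outline: dark threshold on top face vs surroundings, lower arc
e=[]
for x in range(185,275,8):
    col=g[230:320,x]; i=np.nonzero(col>200)[0]
    e.append((x,230+i[0] if len(i) else -1))
print(e)
pts=np.array([onz(d,p,.092) for p in e if p[1]>0])
print(pts[:,:2].round(4).tolist())
from scipy.optimize import least_squares
r=least_squares(lambda q:np.hypot(pts[:,0]-q[0],pts[:,1]-q[1])-.0272,[.48,.163],loss='soft_l1',f_scale=.0005);k=r.x;print('k',k,r.fun.round(4))
for c in (k,np.array([.4785,.1615]),np.array([.4802,.1628])):
    print(c,'mark',[ (round(ang(v),1),round(np.linalg.norm(v),4)) for v in [P(*p,.065)[:2]-c for p in((258,287),(245,292),(270,282))]],
     'ptr',[ (round(ang(v),1),round(np.linalg.norm(v),4)) for v in [P(*p,.092)[:2]-c for p in((172,285),(190,301),(205,313))]])
# scene
a=load('s8');S=lambda x,y,z:onz(a,np.array([255+(x-400+.5)/10-.5,138+(y+.5)/10-.5]),z)
print('scene topline',S(608,118,.092),'mark',S(655,193,.065))
for t in (0,3,6,9,12,16): 
    u=np.array([np.cos(np.radians(t)),np.sin(np.radians(t))]);c=np.array([.48,.1634])
    print(t,*[((q-[255,138]+.5)*10-.5+[400,0]).round(0) for q in (proj(a,np.r_[c+.024*u,.092])[0],proj(a,np.r_[c+.033*u,.071])[0],proj(a,np.r_[c+.042*u,.065])[0])],
      *[((q-[232,205]+.5)*4-.5).round(0) for q in (proj(d,np.r_[c+.021*u,.092])[0],proj(d,np.r_[c+.0255*u,.092])[0],proj(d,np.r_[c+.045*u,.065])[0])])
E
```

```text
[(185, np.int64(230)), (193, np.int64(230)), (201, np.int64(230)), (209, np.int64(264)), (217, np.int64(277)), (225, np.int64(284)), (233, np.int64(290)), (241, np.int64(293)), (249, np.int64(294)), (257, np.int64(294)), (265, np.int64(293)), (273, np.int64(291))]
[[0.4441, 0.1399], [0.4467, 0.1437], [0.4493, 0.1475], [0.4695, 0.1379], [0.4793, 0.1364], [0.4861, 0.1375], [0.4923, 0.1389], [0.4969, 0.1417], [0.5003, 0.1454], [0.5031, 0.1495], [0.5053, 0.1539], [0.507, 0.1588]]
k [0.47897306 0.16256295] [ 0.0144  0.0101  0.006  -0.0007 -0.001  -0.0011 -0.0001  0.0003  0.0002
  0.0003  0.0006  0.001 ]
[0.47897306 0.16256295] mark [(np.float64(9.4), np.float64(0.0449)), (np.float64(6.3), np.float64(0.0441)), (np.float64(12.1), np.float64(0.0457))] ptr [(np.float64(8.7), np.float64(0.0198)), (np.float64(8.9), np.float64(0.0238)), (np.float64(9.4), np.float64(0.0269))]
[0.4785 0.1615] mark [(np.float64(10.6), np.float64(0.0455)), (np.float64(7.6), np.float64(0.0447)), (np.float64(13.3), np.float64(0.0464))] ptr [(np.float64(11.4), np.float64(0.0205)), (np.float64(11.2), np.float64(0.0244)), (np.float64(11.4), np.float64(0.0276))]
[0.4802 0.1628] mark [(np.float64(9.3), np.float64(0.0436)), (np.float64(6.2), np.float64(0.0428)), (np.float64(12.2), np.float64(0.0444))] ptr [(np.float64(8.5), np.float64(0.0186)), (np.float64(8.8), np.float64(0.0225)), (np.float64(9.3), np.float64(0.0257))]
scene topline [0.50319176 0.16760433 0.092     ] mark [0.52083497 0.17111185 0.065     ]
0 [604. 125.] [624. 184.] [647. 207.] [169. 303.] [185. 324.] [233. 312.]
3 [606. 123.] [627. 181.] [650. 203.] [175. 300.] [192. 320.] [244. 305.]
6 [607. 121.] [629. 178.] [653. 199.] [181. 296.] [199. 315.] [254. 298.]
9 [609. 119.] [631. 175.] [655. 195.] [186. 292.] [206. 310.] [264. 290.]
12 [610. 117.] [633. 172.] [657. 192.] [191. 287.] [212. 305.] [274. 282.]
16 [611. 114.] [634. 168.] [659. 186.] [198. 281.] [220. 297.] [286. 270.]
```

Pointer (wrist crop 175,288 → 215,322) measures about 9° and the mark (258,287) about 9° in the same frame. In the scene view the pointer at (608,118) and the mark at (655,193) both read about 10–11°, and the hand angle predicts 6.4° against 6.2°. They agree to 1–2°, so I let go and check once more.

drive_tool --deltas '[{"gripper": 58,"tx": 0,"ty": 0,"tz": 0,"ax": 0,"ay": 0,"az": 0},{"gripper": 64,"tx": 0,"ty": 0,"tz": 0,"ax": 0,"ay": 0,"az": 0},{"gripper": 74,"tx": 0,"ty": 0,"tz": 0,"ax": 0,"ay": 0,"az": 0},{"gripper": 74,"tx": 0,"ty": 0,"tz": 0,"ax": 0,"ay": 0,"az": 0},{"gripper": 74,"tx": 0,"ty": 0,"tz": -10,"ax": 0,"ay": 0,"az": 0},{"gripper": 74,"tx": 0,"ty": 0,"tz": -25,"ax": 0,"ay": 0,"az": 0},{"gripper": 74,"tx": 0,"ty": 0,"tz": -60,"ax": 0,"ay": 0,"az": 0},{"gripper": 74,"tx": 0,"ty": 0,"tz": -100,"ax": 0,"ay": 0,"az": 0},{"gripper": 74,"tx": 0,"ty": 0,"tz": -130,"ax": 0,"ay": 0,"az": 0},{"gripper": 74,"tx": 0,"ty": 0,"tz": -130,"ax": 0,"ay": 0,"az": 0},{"gripper": 74,"tx": 0,"ty": 0,"tz": -130,"ax": 0,"ay": 0,"az": 0}]'

```text
t: 16.3
eef_pos: [0.4797, 0.1637, 0.1938]
ee_rot: [0.941, 2.996, 0.001]
wrist_force: [-0.4, 0.1, -0.9]
opening: 0.0741
gripper_force: 0.0
```

```bash
python3 - <<'E'
from h import *
ang=lambda v:np.degrees(np.arctan2(v[1],v[0]))
s=state();print(s['t'],s['eef_pos'],s['wrist_force'])
d=snap('wrist','w9');snap('scene','s9');snap('side','d9')
g=d['image'].astype(int).sum(2)
p=proj(d,[.48,.163,.092])[0];print(p)
m=np.zeros(g.shape,np.uint8);cv2.circle(m,tuple(p.astype(int).tolist()),75,1,-1)
# print blobs: bright in the dark knob, dark outside of it
n,l,st,ce=cv2.connectedComponentsWithStats(((g<150)&(m>0)).astype(np.uint8))
j=1+np.argmax(st[1:,4]);print('knob blob',st[j],ce[j],[ (st[i].tolist(),ce[i].round(1).tolist()) for i in range(1,n) if i!=j and st[i,4]>8])
for t in(0,6,12):
    u=np.array([np.cos(np.radians(t)),np.sin(np.radians(t))]);c=np.array([.48,.163])
    print(t,[proj(d,np.r_[c+r*u,z])[0].round(1).tolist() for r,z in((.021,.092),(.0255,.092),(.033,.071),(.042,.065))])
x,y=proj(d,[.512,.166,.08])[0].astype(int)
print(x-18,y-16)
for r in g[y-16:y+16,x-18:x+18]: print(' '.join('%3d'%v for v in r))
E
```

```text
16.3 [0.4797435  0.16369342 0.19379838] [-0.41061578  0.10771577 -0.92180958]
[253.20999573 193.91529223]
knob blob [ 228  164   52   54 2118] [253.39943343 190.39707271] [([192, 227, 8, 19, 77], [196.0, 235.1]), ([309, 227, 7, 16, 62], [311.7, 233.9])]
0 [[264.7, 209.8], [267.2, 213.1], [270.0, 211.7], [274.1, 215.9]]
6 [[266.4, 208.5], [269.2, 211.6], [272.5, 209.9], [277.2, 213.7]]
12 [[268.0, 207.1], [271.1, 209.9], [274.8, 207.9], [280.0, 211.2]]
254 196
 69  67  70  68  72  71  69  69  68  70  72  71  72  76  66  70  69  68  69  66  72  85  84  86  87 129 213 274 302 310 309 307 327 370 418 465
 71  69  66  71  66  79  69  73  68  65  74  80  71  69  72  69  69  77  67  71  70  79  95  89  91 144 226 278 304 310 312 310 337 400 461 498
 70  74  68  69  71  70  68  66  75  69  74  68  74  76  68  68  67  72  73  65  74  95  99  87 100 168 245 289 306 310 312 314 346 415 478 507
 68  70  69  70  71  73  72  76  66  74  71  68  70  64  67  74  60  70  73  70  81  93  99  92 123 192 262 295 306 310 308 320 359 432 492 512
 74  79  67  74  77  71  68  68  72  68  73  73  73  67  67 
[... 3271 characters left out ...]
 531 528 528 526 524 518 513 512 509 504 499 496 493 491 486 488 488 490 490 492 486 481 482 478 481 481 480 480 479 479 480
519 521 526 529 530 529 525 521 517 511 501 495 494 496 490 491 487 486 486 486 488 492 491 490 487 483 480 479 477 480 477 479 479 480 486 482
505 504 511 512 512 512 509 503 498 495 490 484 487 488 484 487 487 486 486 489 492 492 488 485 482 477 477 482 483 480 480 479 480 482 486 483
488 490 492 494 495 495 491 490 487 485 485 484 486 486 487 486 486 487 490 489 490 483 483 481 481 480 480 481 480 478 482 480 485 485 486 483
476 477 481 484 484 486 484 480 481 481 482 482 486 482 485 486 484 487 491 486 485 484 480 479 480 480 480 478 479 480 482 485 483 486 483 485
```

After release the wrist frame gives the pointer ridge (268,209)–(270,211) at about 8.2° and the mark (276,210)–(280,215) at about 7.7°, so they agree to about 0.5°. The arm is clear, so I hand in.

```bash
python3 -c "
from station import manip
print(manip.hand_in())"
```

```text
the job is handed in; nothing more can be done
None
```

The knob is fully down on the spindle and turned to off. Its pointer agrees with the mark to about 0.5° in the wrist camera after release; before letting go, the side camera could not see the pointer, so I checked from the scene and wrist cameras (within 1–2°). I saw no more than about 6 N while fitting it, and the job is handed in at about 16 s with the arm clear.

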